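Hang the shard pail on the spring weighing arm

TASK

Weigh the shards: while the small steel pail stays standing where it is, swing its folded-down wire bail upright, then lift the pail by the bail and hook the bail over both prongs of the spring weighing arm so that it rests in their dips. Lower slowly and let the spring take the pail's whole weight before you let go, so that the arm stays still and neither drops nor jumps up on release, and do not force the arm down; leave the pail hanging still. Do not tip the pail out and leave the other things on the table alone.

Things in the scene. Friction and masses are not known exactly. Their poses are not given: they have to be found in the camera images.
- pail: Small round open steel pail: 84 mm across the rim, 68 mm across the bottom, 80 mm tall. Origin: centre of its underside; z up. Its wire bail hinges on two ears at its +y and -y sides, about a line along y 68 mm above the origin; folded down, it lies level towards the pail's -x. Pail and bail together weigh 0.25 to 0.75 kg, different each time and not known beforehand.
- bail (a joint): Angle of the wire bail: 0 = folded down level at the pail's -x side, 1.571 = upright, 3.14 = folded over to +x. It is loose and falls back if let go before upright. 5 mm wire, 100 mm wide; its top is a straight crosspiece 84 mm long, 80 mm from the hinge line.
- grip_mid (a point): Middle of the bail's crosspiece, on the wire's centre line. Around it is a wooden grip sleeve, 14 mm in diameter, 40 mm long along the pail's y, that spins freely on the wire (a gripper closed across it can stay pointing down as the bail swings). Folded down it is 68 mm above the table, 31 mm clear of the rim. Bare wire is left on both sides of it for the prongs.
- weigh_arm: Sliding fork of the weighing stand: two level prongs, 8 mm thick, at its y = +31 and -31 mm, pointing to its -x. Origin: midway between their V dips, where the wire's centre line comes to rest (grip_mid then lies here), 275 mm above the table unloaded; z up. Upturned lips, ending 21 mm in front, reach 16 mm above the origin; the bars behind the dips 7 mm. Carriage 118 mm behind (+x).
- pointer (a point): Pointer at the left of the fork's carriage, 119 mm behind (+x), 60 mm left (+y) of the dips' midpoint, moving with the fork. A soft, lightly damped spring lets the fork sink about 13 mm for each newton beyond the first 0.15 N (120 mm at most). Let go before the spring carries the pail, it drops; pressed too far, it jumps up. How far it sinks depends on the pail's weight.
- weigh_stand: Fixed stand of the weighing fork: green base plate 130 x 130 mm, 14 mm thick, its middle 130 mm behind (+x) the origin, with a 24 mm steel column 137 mm behind, 365 mm tall. Origin: on the table straight below the midpoint of the dips; x points from the prong tips to the column.
- offcut: Bystander: streaky purple glass offcut lying flat, about 100 x 60 x 6 mm. Origin: underside, middle.
- bevel: Bystander: white opal bevel, 60 x 60 x 8 mm, lying flat. Origin: underside, middle.
- pliers: Bystander: brass-bound glass pliers lying flat, about 180 x 60 x 19 mm, long way along its x. Origin: underside, near the pivot.
- stretcher: Bystander: cast iron lead stretcher, 130 x 50 mm base, about 90 mm tall with its lever. Origin: underside, middle.
Mind the look-alikes: they are no part of the job. Of the things shaped like the pail, the steel one is meant.

How it is judged:
By the outcome, as a careful person would: the job done as asked, in the order asked, and still so for the second after the job is handed in, with the robot touching nothing.
It also fails if it takes over 72 s, if anything falls off the work surface, if the arm or the gripper's body presses on something with over 40 N, if the wrist force passes 120 N, or if a joint passes its speed limit or range.

ROBOT

A 6-joint arm with a two-finger parallel gripper is mounted at the origin on the work surface. World frame = base frame: x ahead of the robot, y to its left, z up, the work surface at z = 0. Lengths are in m, angles in rad, forces in N, time in s.
With the tool pointing down it reaches from about 0.15 to 0.775 m from the base axis. Payload 6.1 kg.
Tool frame: the origin (TCP) lies at the very end of the fingers, on their centre line; the grasp point (between the pads) lies 19 mm behind it (bot.tcp_to_grasp is the distance from the TCP to the grasp point, in m); z points along the fingers, y is the direction in which the jaws open and shut (so a half turn about z gives the same grasp; the last joint's range is limited). The gripper opens to 85 mm and grips with 20 to 120 N. Pads are 22 mm wide; open, the fingers measure 114 mm over their backs; the gripper's body (76 mm by 85 mm) begins 54 mm behind the grasp point. The pads swing forward as they close: fully open they stand 13 mm farther back than shut.
Start: joints at [-1.248, 0.126, -0.04, 1.405, 0, 1.571], TCP at [0.167, -0.498, 0.231] pointing down, gripper open.
Joint ranges: [-2.72, 2.72], [-0.95, 1.95], [-1.27, 1.35], [-1.78, 2.02], [-1.46, 1.47], [-3.14, 3.14]. Speed limits (rad/s): [2.39, 2.39, 3.01, 3.14, 3.14, 3.14].

INTERFACE

Orientations are given as [roll, pitch, yaw] about the fixed x, y, z axes, in that order (R = Rz(yaw) Ry(pitch) Rx(roll)).
In Python, from station import bot gives the robot as it stands.
- The arm moves only by the shell command python3 -m jog 'ROWS'. ROWS is JSON, a list of rows, each an object with "slide": the shift along the world's x, y, z in mm, a list of three; "twist": the turn about the world's z in rad; "grip": the closure, from -1 (fully open) to 1 (shut). A call has 1 to 5 rows; each row is the pose to reach, as a shift and turn from the pose commanded when the call began; what a row does not reach only later rows make up. A row lasts 1/8 s, in which the tool goes at most 62.5 mm and 10.7 degrees, less where a joint would pass 70% of its speed; a pose out of reach is approached as far as the arm can. A call with a gripper value outside its range is refused whole. The fingers move at their own pace and stop on an object; the grip force is fixed at half the most. Time passes only in rows, so rows that repeat a pose let the fingers close. It gives the time, the measured TCP pose, the force and the opening at its end, in the units of the state.
- bot.observe(): the state, without advancing time (a new reading comes with each control period).
- bot.get_image(name): name is "side" or "top"; returns the picture (400x640x3 uint8, blue, green, red); there is no depth.
- bot.camera_info(name): a dict with "intrinsics" (3x3 intrinsics, pixels), "dist_coeffs" ([k1, k2, p1, p2, k3] as OpenCV has them; the pictures are not rectified), "T" (4x4, takes a point from camera to world coordinates). Camera axes: x right, y up, looking along -z (the intrinsics and any distortion apply to the point x, -y, -z); pixel columns grow to the right and rows downward; lengths in m; the calibration is good to about 2 mm. A picture is of the moment at which its call begins. camera_info takes no time and is no camera call.
- bot.job_done(): hands the job in, once; it reports no verdict.
The state is a dict: "time": time; "joints": joint angles; "qvel": joint speeds; "tau": joint torques, N m; "eef_pos": TCP position; "tool_rot": TCP orientation; "wrist_force": force on the tool from outside, world axes, zero at the start; "ft_torque": the same for the moment, N m; "opening": finger opening in m.
Only numpy, scipy, OpenCV 4.12 (cv2) and the standard library are available. Lean on these libraries where they do the work, as an engineer would, in place of code of your own. Each camera call takes 0.05 s, during which the arm holds its last target.

## Working session

There is one attempt and no reset: what is moved stays moved. The work goes in short steps, Python scripts to look and compute and a shell command to move; the robot and the scene stay as the last step left them, time stands still between calls to the robot, and variables do not carry over. Pictures are saved under pics/ and viewed, and the job is handed in when it is done.

```bash
mkdir -p pics; ls
python3 - <<'E'
from station import bot
import cv2,numpy as np
np.set_printoptions(precision=4,suppress=True)
for n in("side","top"):
    cv2.imwrite(f"pics/{n}0.png",bot.get_image(n)); c=bot.camera_info(n); print(n,c)
s=bot.observe();print(s, bot.tcp_to_grasp)
E
```

```text
pics
side {'intrinsics': array([[469.9238,   0.    , 323.967 ],
       [  0.    , 469.9238, 195.8177],
       [  0.    ,   0.    ,   1.    ]]), 'dist_coeffs': array([-0.1409,  0.    ,  0.    ,  0.    ,  0.    ]), 'T': array([[ 0.9785,  0.1335, -0.1573,  0.3534],
       [-0.2053,  0.7053, -0.6785, -0.9816],
       [ 0.0204,  0.6962,  0.7176,  1.2114],
       [ 0.    ,  0.    ,  0.    ,  1.    ]])}
top {'intrinsics': array([[424.7905,   0.    , 317.3411],
       [  0.    , 424.7905, 200.9569],
       [  0.    ,   0.    ,   1.    ]]), 'dist_coeffs': array([-0.0738,  0.    ,  0.    ,  0.    ,  0.    ]), 'T': array([[-0.0257,  0.9898, -0.1403,  0.3743],
       [-0.9997, -0.0261, -0.001 , -0.0114],
       [-0.0046,  0.1403,  0.9901,  1.5707],
       [ 0.    ,  0.    ,  0.    ,  1.    ]])}
{'time': 0.1, 'joints': array([-1.248 ,  0.1263, -0.0405,  1.4054, -0.    ,  1.5708]), 'qvel': array([ 0.0011, -0.0018,  0.0032, -0.0006,  0.0005, -0.0013]), 'tau': array([  0.    , -43.6903,  35.3605,   0.0137,   0.0001,  -0.    ]), 'eef_pos': array([ 0.1664, -0.4975,  0.2306]), 'tool_rot': array([-3.1402,  0.    ,  0.3228]), 'wrist_force': array([0.4298, 0.0805, 0.1905]), 'ft_torque': array([-0.0211, -0.0147, -0.0199]), 'opening': 0.08550202925758787} 0.0187
```

View pics/side0.png

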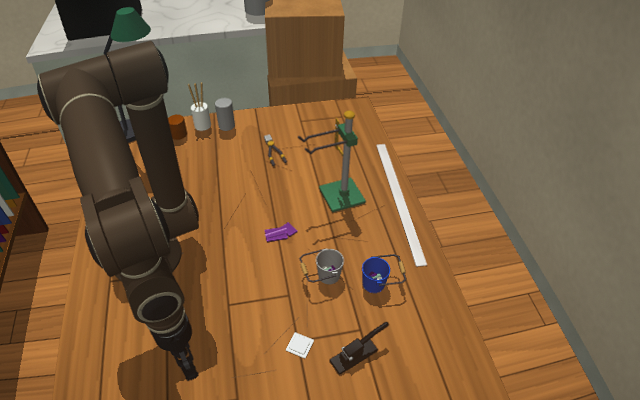

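View pics/top0.png

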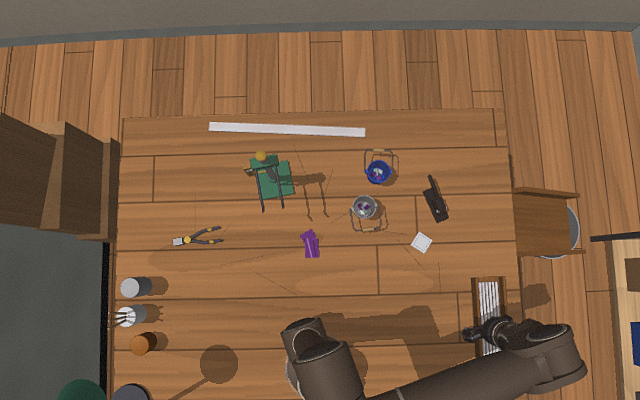

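The side view shows two pails: a grey metal one at (330,265) and a blue one at (376,274). In the top view they are at (365,208) and (378,172). The grey one is steel, so it is the one meant. The weighing fork is at side (325,140) and top (268,190). I'll confirm with enlarged crops.

Run:
```python
import cv2,numpy as np
s=cv2.imread("pics/side0.png");t=cv2.imread("pics/top0.png")
a=cv2.resize(s[225:315,290:420],None,fx=6,fy=6,interpolation=cv2.INTER_CUBIC);cv2.imwrite("pics/c_side_pail.png",a)
a=cv2.resize(t[140:240,335:455],None,fx=6,fy=6,interpolation=cv2.INTER_CUBIC);cv2.imwrite("pics/c_top_pail.png",a)
a=cv2.resize(s[100:220,290:390],None,fx=5,fy=5,interpolation=cv2.INTER_CUBIC);cv2.imwrite("pics/c_side_fork.png",a)
a=cv2.resize(t[140:225,235:335],None,fx=7,fy=7,interpolation=cv2.INTER_CUBIC);cv2.imwrite("pics/c_top_fork.png",a)
```

```text
(no output)
```

View pics/c_side_pail.png

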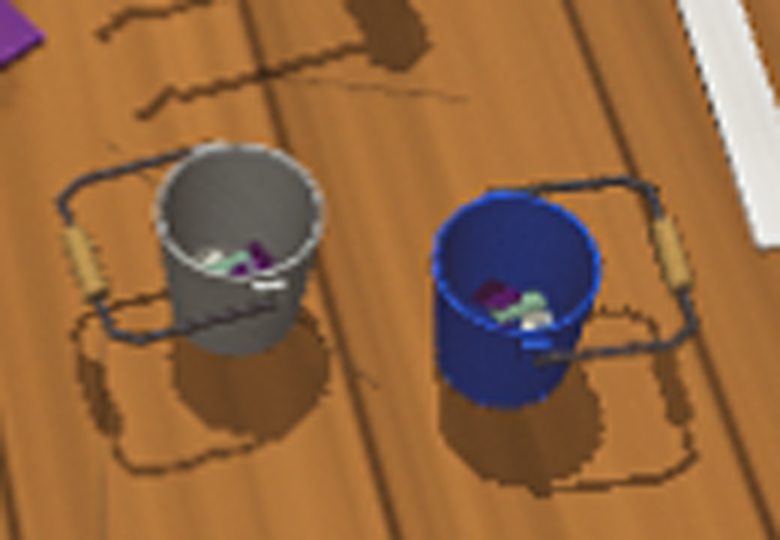

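View pics/c_top_pail.png

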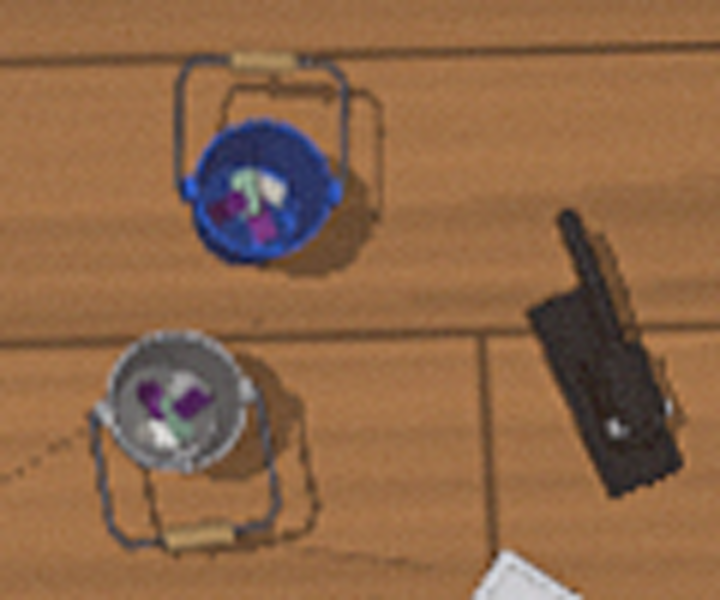

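View pics/c_side_fork.png

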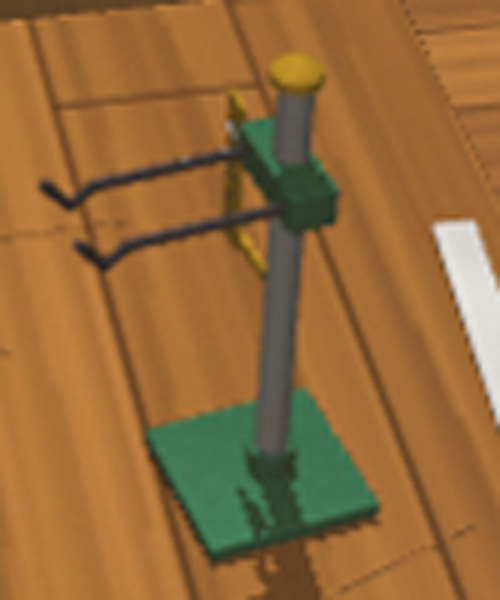

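View pics/c_top_fork.png

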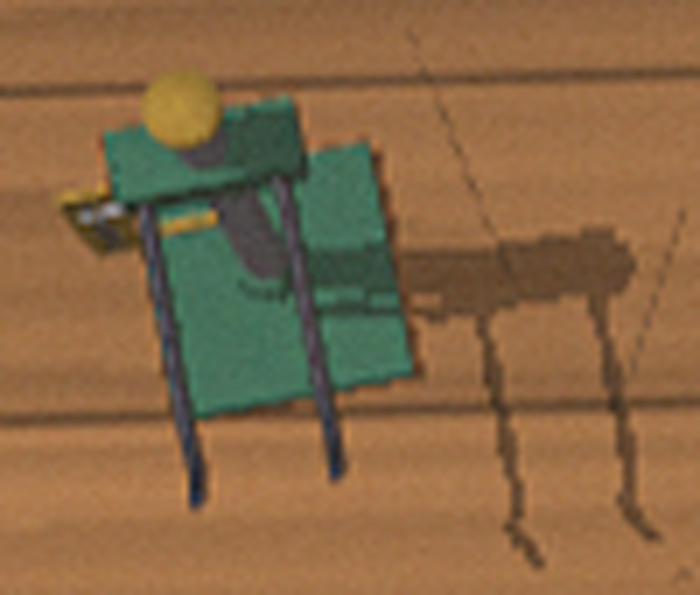

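The crops confirm it: the grey pail is steel with a dark bail and wooden sleeve, folded towards the robot. The blue one is the look-alike. Now I'll measure.

```bash
cat > h.py <<'E'
import cv2,numpy as np
from station import bot
np.set_printoptions(precision=4,suppress=True)
def ray(n,uv):
    c=bot.camera_info(n);p=cv2.undistortPoints(np.array([[uv]],float),c["intrinsics"],c["dist_coeffs"])[0,0]
    d=c["T"][:3,:3]@np.array([p[0],-p[1],-1.]);return c["T"][:3,3],d/np.linalg.norm(d)
def plane(n,uv,z):
    o,d=ray(n,uv);return o+d*(z-o[2])/d[2]
def tri(us,ut):
    A=np.zeros((3,3));b=np.zeros(3);R=[ray("side",us),ray("top",ut)]
    for o,d in R:
        P=np.eye(3)-np.outer(d,d);A+=P;b+=P@o
    x=np.linalg.solve(A,b);return x,[np.linalg.norm((np.eye(3)-np.outer(d,d))@(x-o)) for o,d in R][0]*2
def proj(n,X):
    c=bot.camera_info(n);p=np.linalg.inv(c["T"])@np.append(X,1);q=np.array([[p[0],-p[1],-p[2]]])
    return cv2.projectPoints(q,np.zeros(3),np.zeros(3),c["intrinsics"],c["dist_coeffs"])[0][0,0]
def sleeve(im,box):
    x0,y0,x1,y1=box;h=cv2.cvtColor(im[y0:y1,x0:x1],cv2.COLOR_BGR2HSV)
    m=cv2.inRange(h,(17,60,110),(30,200,255))
    n,l,st,ce=cv2.connectedComponentsWithStats(m);i=1+np.argmax(st[1:,4]);return ce[i]+[x0,y0],st[i]
E
python3 - <<'E'
from h import *
s=cv2.imread("pics/side0.png");t=cv2.imread("pics/top0.png")
a,sa=sleeve(s,(296,255,312,280));b,sb=sleeve(t,(355,222,382,236));print("sleeve",a,sa,b,sb,tri(a,b),plane("side",a,.068),plane("top",b,.068))
up=lambda u,f,o:((np.array(u)+.5)/f-.5+o)
S=lambda u:up(u,6,[290,225]);T=lambda u:up(u,6,[335,140])
# rim centre: ellipse of rim
print("rim side",plane("side",S((240,212)),.08),"top",plane("top",T((177,401)),.08))
for u in [(105,411),(250,388)]: print("ear",plane("top",T(u),.068))
for n,im,x0,y0,x1,y1 in(("side",s,312,245,350,290),("top",t,348,190,382,222)):pass
FS=lambda u:up(u,5,[290,100]);FT=lambda u:up(u,7,[235,140])
print("tips",tri(FS((45,186)),FT((197,503))),tri(FS((80,245)),FT((337,475))))
print("dips side z.270",plane("side",FS((71,204)),.27),plane("side",FS((104,265)),.27))
print("rear-top tips z.291",plane("top",FT((197,503)),.291),plane("top",FT((337,475)),.291))
print("plate",[plane("top",FT(u),.014) for u in((412,373),(370,145))],[plane("side",FS(u),.014)for u in((150,437),(213,550),(378,505),(305,393))])
print("knob",plane("top",FT((182,107)),.365))
E
```

```text
sleeve [303.6735 268.0816] [ 5  8  7 11 49] [367.4839 228.871 ] [ 7  5 12  5 31] (array([ 0.4829, -0.1843,  0.0734]), np.float64(0.000915904295313965)) [ 0.4839 -0.1806  0.068 ] [ 0.4828 -0.1849  0.068 ]
rim side [ 0.5633 -0.1745  0.08  ] top [ 0.5618 -0.1748  0.08  ]
ear [ 0.5584 -0.1331  0.068 ]
ear [ 0.5699 -0.2199  0.068 ]
tips (array([0.5294, 0.1568, 0.2886]), np.float64(0.002329541694774193)) (array([0.5403, 0.0956, 0.2895]), np.float64(0.0028941832843226867))
dips side z.270 [0.5473 0.159  0.27  ] [0.5568 0.0971 0.27  ]
rear-top tips z.291 [0.528  0.1566 0.291 ] [0.5386 0.0956 0.291 ]
plate [array([0.6277, 0.0781, 0.014 ]), array([0.7522, 0.0985, 0.014 ])] [array([0.6095, 0.1971, 0.014 ]), array([0.6303, 0.0805, 0.014 ]), array([0.7541, 0.1006, 0.014 ]), array([0.7312, 0.2211, 0.014 ])]
knob [0.6855 0.152  0.365 ]
```

Pail: centre (0.5625, -0.1747), yaw ≈ 0.13, and grip_mid at (0.483, -0.185, 0.068). The 80 mm radius agrees with the description. Fork origin ≈ (0.553, 0.129), yaw ≈ 0.168. I'll move above the sleeve with the jaws partly closed and the jaw axis along the pail's x.

```bash
python3 -m jog '[{"slide":[40,40,0],"twist":0.17,"grip":0.39},{"slide":[80,80,0],"twist":0.34,"grip":0.39},{"slide":[120,120,0],"twist":0.51,"grip":0.39},{"slide":[160,160,0],"twist":0.68,"grip":0.39},{"slide":[200,200,0],"twist":0.85,"grip":0.39}]'
python3 -m jog '[{"slide":[40,40,0],"twist":0.17,"grip":0.39},{"slide":[80,80,0],"twist":0.34,"grip":0.39},{"slide":[117,112,0],"twist":0.529,"grip":0.39},{"slide":[117,112,0],"twist":0.529,"grip":0.39},{"slide":[117,112,0],"twist":0.529,"grip":0.39}]'
```

```text
time: 0.72
eef_pos: [0.3674, -0.2963, 0.231]
tool_rot: [-3.141, -0.0, 1.178]
wrist_force: [0.1, 0.1, -0.1]
opening: 0.0262
time: 1.35
eef_pos: [0.4831, -0.1858, 0.2309]
tool_rot: [-3.14, -0.0, 1.701]
wrist_force: [-0.1, 0.2, 0.5]
opening: 0.0259
```

```bash
python3 -m jog '[{"slide":[0,0,-40],"twist":0,"grip":0.39},{"slide":[0,0,-80],"twist":0,"grip":0.39},{"slide":[0,0,-115],"twist":0,"grip":0.39},{"slide":[0,0,-130],"twist":0,"grip":0.39},{"slide":[0,0,-130],"twist":0,"grip":0.39}]'
python3 - <<'E'
from h import *
s=bot.get_image("side");t=bot.get_image("top")
a=cv2.resize(s[205:305,270:370],None,fx=5,fy=5,interpolation=2);b=cv2.resize(t[180:280,330:430],None,fx=3,fy=5,interpolation=2)
cv2.imwrite("pics/pre.png",np.hstack([a,b]))
E
```

```text
time: 1.98
eef_pos: [0.4826, -0.1864, 0.101]
tool_rot: [-3.14, -0.001, 1.7]
wrist_force: [-0.1, 0.8, -0.1]
opening: 0.0259
```

View pics/pre.png

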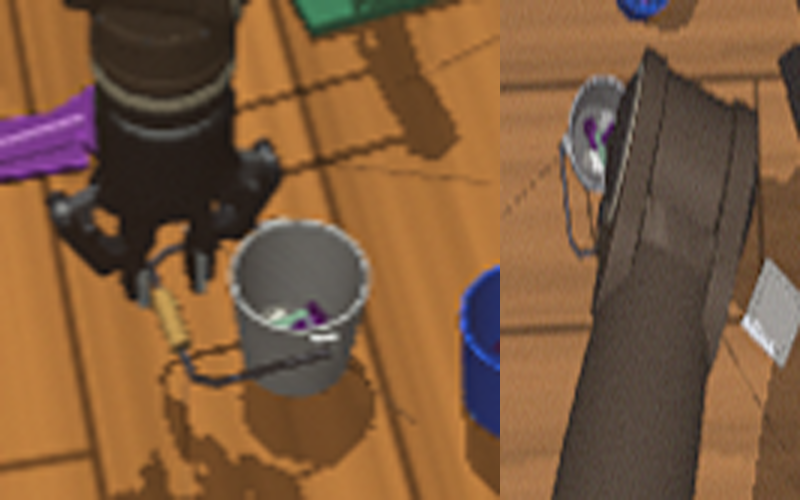

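The sleeve lies under the jaws. The right knuckle sits over the pail rim, so I'll check its height before descending.

Run:
```python
from h import *
e=bot.observe()["eef_pos"];y=.131;n=np.array([-np.sin(y),np.cos(y),0]);ax=np.array([np.cos(y),np.sin(y),0])
for nm,u in(("Rknuckle ctr",(262,165)),("Rk outer low",(275,185)),("Rtip",(200,290)),("Ltip",(143,303)),("Lk out",(58,205)),("rk low inner",(225,215))):
    for off in (0,-.011):
        o,d=ray("side",(np.array(u)+.5)/5-.5+[270,205]);p=o+d*((n@(e-o)+off)/(n@d));print(nm,off,"along",(p-e)@ax*1e3,"up",(p-e)[2]*1e3)
```

```text
Rknuckle ctr 0 along 53.65550489484698 up 94.64217672025984
Rknuckle ctr -0.011 along 49.56097072942545 up 109.10785249088936
Rk outer low 0 along 61.771213790368456 up 73.67663527010501
Rk outer low -0.011 along 57.560912599928294 up 88.44137528673387
Rtip 0 along 17.260405911653358 up -6.695388229671445
Rtip -0.011 along 13.68503185766322 up 9.215823423025043
Ltip 0 along -17.43949810736347 up -4.3739799279749745
Ltip -0.011 along -20.519893261983444 up 11.504117854275824
Lk out 0 along -63.12198155180618 up 105.7015106103136
Lk out -0.011 along -65.55073613233603 up 120.00942983747639
rk low inner 0 along 32.241016619378335 up 58.3056826922492
rk low inner -0.011 along 28.45195072935496 up 73.28968260034904
```

The knuckle stays more than 25 mm above the rim. Descending and gripping.

```bash
python3 -m jog '[{"slide":[1,1,-20],"twist":0,"grip":0.39},{"slide":[1,1,-40],"twist":0,"grip":0.39},{"slide":[1,1,-52],"twist":0,"grip":0.39},{"slide":[1,1,-52],"twist":0,"grip":0.39},{"slide":[1,1,-52],"twist":0,"grip":0.39}]'
python3 -m jog '[{"slide":[0,0,0],"twist":0,"grip":0.6},{"slide":[0,0,0],"twist":0,"grip":0.7},{"slide":[0,0,0],"twist":0,"grip":1},{"slide":[0,0,0],"twist":0,"grip":1},{"slide":[0,0,0],"twist":0,"grip":1}]'
```

```text
time: 2.7
eef_pos: [0.4852, -0.1851, 0.0503]
tool_rot: [3.14, 0.001, 1.702]
wrist_force: [0.7, 0.0, 0.1]
opening: 0.026
time: 3.32
eef_pos: [0.4847, -0.1851, 0.0495]
tool_rot: [3.141, 0.0, 1.702]
wrist_force: [-0.6, -1.6, 1.3]
opening: 0.0125
```

Run:
```python
from h import *
print(bot.observe()["wrist_force"])
s=bot.get_image("side")
cv2.imwrite("pics/grasp.png",cv2.resize(s[205:305,270:370],None,fx=5,fy=5,interpolation=2))
r=.08;y=.131
for d in range(0,91,6): print(d,[round(v*1e3) for v in (r*(1-np.cos(np.radians(d)))*np.cos(y),r*(1-np.cos(np.radians(d)))*np.sin(y),r*np.sin(np.radians(d)))])
```

```text
[-0.5862 -1.6068  1.3464]
0 [0, 0, 0]
6 [0, 0, 8]
12 [2, 0, 17]
18 [4, 1, 25]
24 [7, 1, 33]
30 [11, 1, 40]
36 [15, 2, 47]
42 [20, 3, 54]
48 [26, 3, 59]
54 [33, 4, 65]
60 [40, 5, 69]
66 [47, 6, 73]
72 [55, 7, 76]
78 [63, 8, 78]
84 [71, 9, 80]
90 [79, 10, 80]
```

View pics/grasp.png

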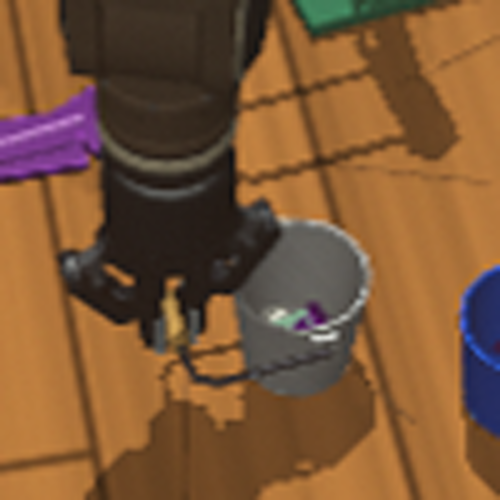

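The sleeve is held between the pads and the pail is standing. Now I'll swing the bail up along its arc in stages.

```bash
python3 -m jog '[{"slide":[0,0,8],"twist":0,"grip":1},{"slide":[2,0,17],"twist":0,"grip":1},{"slide":[4,1,25],"twist":0,"grip":1},{"slide":[7,1,33],"twist":0,"grip":1},{"slide":[11,1,40],"twist":0,"grip":1}]'
python3 - <<'E'
from h import *
print(bot.observe()["wrist_force"])
s=bot.get_image("side")
cv2.imwrite("pics/sw30.png",cv2.resize(s[205:305,270:370],None,fx=5,fy=5,interpolation=2))
E
```

```text
time: 4.0
eef_pos: [0.4954, -0.1836, 0.0899]
tool_rot: [-3.141, -0.0, 1.702]
wrist_force: [-0.9, 0.0, 0.3]
opening: 0.0119
[-0.8744  0.0375  0.3298]
```

View pics/sw30.png

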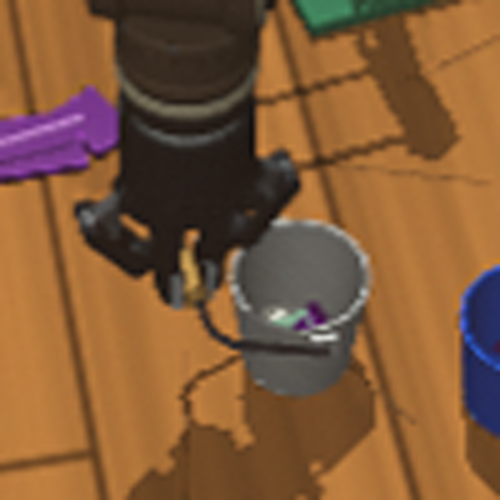

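The bail is at about 30° and the pail hasn't moved (rim still at the same pixels). Continuing.

```bash
python3 -m jog '[{"slide":[4,1,7],"twist":0,"grip":1},{"slide":[9,2,14],"twist":0,"grip":1},{"slide":[15,2,19],"twist":0,"grip":1},{"slide":[22,3,25],"twist":0,"grip":1},{"slide":[29,4,29],"twist":0,"grip":1}]'
python3 -m jog '[{"slide":[7,1,4],"twist":0,"grip":1},{"slide":[15,2,7],"twist":0,"grip":1},{"slide":[23,3,9],"twist":0,"grip":1},{"slide":[31,4,10],"twist":0,"grip":1},{"slide":[31,4,10],"twist":0,"grip":1}]'
python3 - <<'E'
from h import *
print(bot.observe()["wrist_force"])
s=bot.get_image("side")
cv2.imwrite("pics/sw84.png",cv2.resize(s[205:305,270:370],None,fx=5,fy=5,interpolation=2))
E
```

```text
time: 4.68
eef_pos: [0.525, -0.1798, 0.1191]
tool_rot: [3.142, 0.0, 1.702]
wrist_force: [-3.3, -0.4, 5.8]
opening: 0.012
time: 5.3
eef_pos: [0.5573, -0.1757, 0.1292]
tool_rot: [3.139, 0.0, 1.702]
wrist_force: [-1.0, -0.7, 7.7]
opening: 0.0121
[-1.0152 -0.6573  7.6526]
```

View pics/sw84.png

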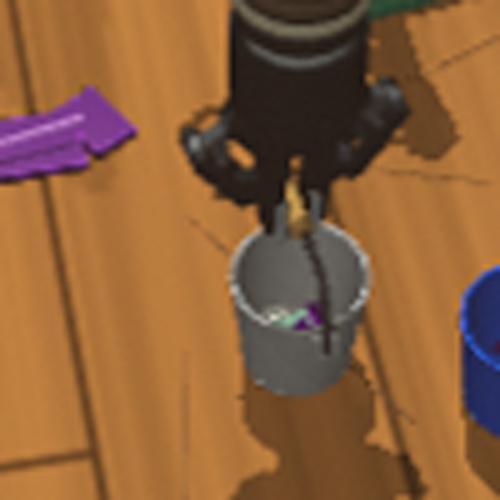

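The pail is still in place with the bail nearly upright. I'm pressing down slightly (7.7 N), so I'll ease up a little while finishing the swing.

```bash
python3 -m jog '[{"slide":[3,0,2],"twist":0,"grip":1},{"slide":[6,1,3],"twist":0,"grip":1},{"slide":[7,1,3],"twist":0,"grip":1},{"slide":[7,1,3],"twist":0,"grip":1},{"slide":[7,1,3],"twist":0,"grip":1}]'
python3 - <<'E'
from h import *
print(bot.observe()["wrist_force"])
s=bot.get_image("side");t=bot.get_image("top")
a=cv2.resize(s[205:305,270:370],None,fx=5,fy=5,interpolation=2);cv2.imwrite("pics/sw90.png",a)
E
```

```text
time: 5.98
eef_pos: [0.5623, -0.1748, 0.131]
tool_rot: [-3.141, -0.0, 1.702]
wrist_force: [0.1, 0.3, -4.7]
opening: 0.0122
[ 0.0861  0.2678 -4.6997]
```

View pics/sw90.png

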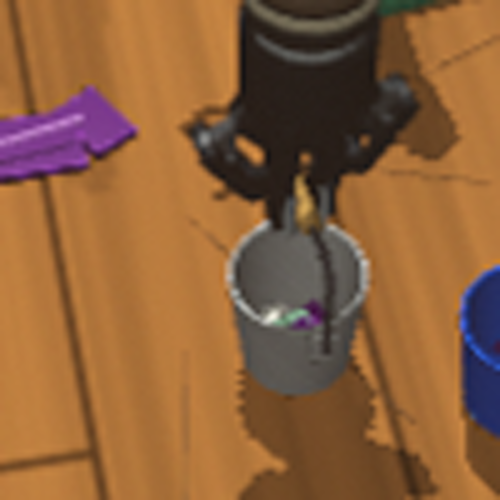

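The force is now −4.7 N, so the pail's weight is on the bail, which is upright. Lifting straight up gently, with a weight reading at the hold.

```bash
python3 -m jog '[{"slide":[0,0,3],"twist":0,"grip":1},{"slide":[0,0,10],"twist":0,"grip":1},{"slide":[0,0,22],"twist":0,"grip":1},{"slide":[0,0,38],"twist":0,"grip":1},{"slide":[0,0,55],"twist":0,"grip":1}]'
python3 -m jog '[{"slide":[0,0,20],"twist":0,"grip":1},{"slide":[0,0,42],"twist":0,"grip":1},{"slide":[0,0,64],"twist":0,"grip":1},{"slide":[0,0,86],"twist":0,"grip":1},{"slide":[0,0,100],"twist":0,"grip":1}]'
python3 -m jog '[{"slide":[0,0,5],"twist":0,"grip":1},{"slide":[0,0,7],"twist":0,"grip":1},{"slide":[0,0,7],"twist":0,"grip":1},{"slide":[0,0,7],"twist":0,"grip":1},{"slide":[0,0,7],"twist":0,"grip":1}]'
python3 - <<'E'
from h import *
print(bot.observe()["wrist_force"])
s=bot.get_image("side")
cv2.imwrite("pics/lift.png",cv2.resize(s[80:300,230:430],None,fx=2.7,fy=2.7,interpolation=2))
print(bot.observe()["wrist_force"])
E
```

```text
time: 6.7
eef_pos: [0.5627, -0.1749, 0.1879]
tool_rot: [3.141, 0.0, 1.702]
wrist_force: [-0.3, -0.3, -6.1]
opening: 0.0121
time: 7.32
eef_pos: [0.5628, -0.175, 0.2886]
tool_rot: [3.139, 0.001, 1.702]
wrist_force: [0.3, 0.4, -6.3]
opening: 0.0119
time: 7.95
eef_pos: [0.5624, -0.1748, 0.2929]
tool_rot: [-3.141, -0.0, 1.702]
wrist_force: [-0.5, -0.3, -6.5]
opening: 0.0117
[-0.4802 -0.2741 -6.532 ]
[-0.2633 -0.1633 -4.7418]
```

View pics/lift.png

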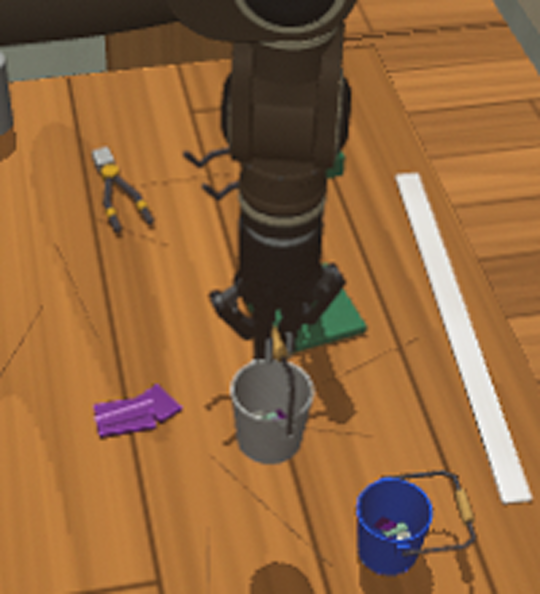

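The pail hangs level. I'll carry it gently to a point 60 mm in front of the fork dips.

```bash
python3 -m jog '[{"slide":[-3,2,0],"twist":0.01,"grip":1},{"slide":[-8,6,0],"twist":0.02,"grip":1},{"slide":[-15,14,0],"twist":0.03,"grip":1},{"slide":[-23,26,0],"twist":0.037,"grip":1},{"slide":[-31,40,0],"twist":0.037,"grip":1}]'
python3 -m jog '[{"slide":[-8,16,0],"twist":0,"grip":1},{"slide":[-16,34,0],"twist":0,"grip":1},{"slide":[-23,54,0],"twist":0,"grip":1},{"slide":[-29,74,0],"twist":0,"grip":1},{"slide":[-33,94,0],"twist":0,"grip":1}]'
python3 -m jog '[{"slide":[-2,20,0],"twist":0,"grip":1},{"slide":[-4,40,0],"twist":0,"grip":1},{"slide":[-5,60,0],"twist":0,"grip":1},{"slide":[-5,80,0],"twist":0,"grip":1},{"slide":[-5,100,0],"twist":0,"grip":1}]'
python3 -m jog '[{"slide":[0,18,0],"twist":0,"grip":1},{"slide":[0,34,0],"twist":0,"grip":1},{"slide":[0,47,0],"twist":0,"grip":1},{"slide":[0,55,0],"twist":0,"grip":1},{"slide":[0,60,0],"twist":0,"grip":1}]'
python3 -m jog '[{"slide":[0,0,0],"twist":0,"grip":1},{"slide":[0,0,0],"twist":0,"grip":1},{"slide":[0,0,0],"twist":0,"grip":1},{"slide":[0,0,0],"twist":0,"grip":1},{"slide":[0,0,0],"twist":0,"grip":1}]'
python3 - <<'E'
from h import *
F=[]
for i in range(6):
    s=bot.get_image("side");F.append(bot.observe()["wrist_force"])
t=bot.get_image("top")
print(np.array(F),np.mean(F,0))
cv2.imwrite("pics/front_s.png",cv2.resize(s[70:230,250:410],None,fx=3.7,fy=3.7,interpolation=2))
cv2.imwrite("pics/front_t.png",cv2.resize(t[130:260,220:350],None,fx=4.5,fy=4.5,interpolation=2))
E
```

```text
time: 8.62
eef_pos: [0.5307, -0.1339, 0.2935]
tool_rot: [3.141, -0.0, 1.739]
wrist_force: [-0.7, 0.6, -6.4]
opening: 0.0121
time: 9.25
eef_pos: [0.498, -0.0394, 0.2934]
tool_rot: [3.141, 0.0, 1.739]
wrist_force: [0.3, 0.1, -5.1]
opening: 0.0121
time: 9.88
eef_pos: [0.4932, 0.0606, 0.2933]
tool_rot: [3.141, -0.0, 1.739]
wrist_force: [0.8, -0.1, -5.6]
opening: 0.0121
time: 10.5
eef_pos: [0.4936, 0.1195, 0.2933]
tool_rot: [3.142, 0.0, 1.739]
wrist_force: [0.3, 0.7, -5.0]
opening: 0.0122
time: 11.12
eef_pos: [0.4936, 0.119, 0.2933]
tool_rot: [3.141, 0.0, 1.739]
wrist_force: [0.2, -0.2, -5.2]
opening: 0.0119
[[ 0.8735 -0.318  -6.0595]
 [ 0.0671 -0.4395 -5.3287]
 [ 0.2608  0.1446 -5.0573]
 [ 0.5429  0.5954 -6.5541]
 [ 0.0787  0.4632 -5.6467]
 [ 0.2014 -0.0802 -6.0211]] [ 0.3374  0.0609 -5.7779]
```

View pics/front_s.png

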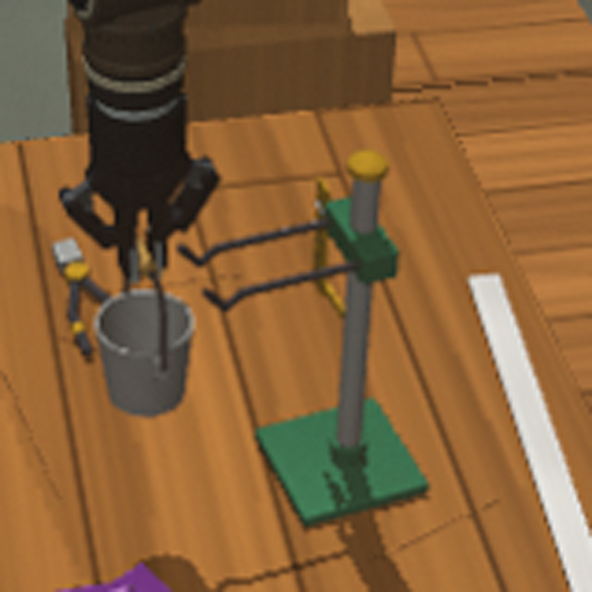

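View pics/front_t.png

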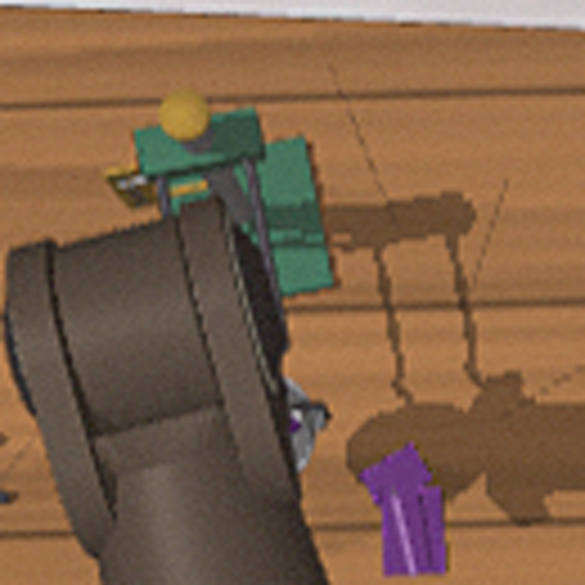

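The pail is hanging still at about 5.7 N, in front of the fork. I'll check the sleeve position against the dips in the same view.

```bash
python3 - <<'E'
from h import *
c=lambda u:(np.array(u)+.5)/3.7-.5+[250,70]
print("sleeve obs",c((145,252)),"pred",proj("side",[.4936,.119,.312]),plane("side",c((145,252)),.312))
# predicted dip pixel from my estimate
o=np.array([.553,.1287,.270]);y=.168;yy=np.array([-np.sin(y),np.cos(y),0])
for k,u in((1,(203,260)),(-1,(224,306))): print("dip obs",c(u),"pred",proj("side",o+k*.031*yy),plane("side",c(u),.270))
x=np.array([np.cos(y),np.sin(y),0])
for k,u in((1,(182,247)),(-1,(207,292))): print("tip obs",c(u),"pred",proj("side",o+k*.031*yy-.021*x+[0,0,.019]))
E
python3 - <<'E'
import cv2
s=cv2.imread("pics/front_s.png")[200:330,110:250];cv2.imwrite("pics/z1.png",cv2.resize(s,None,fx=4,fy=4,interpolation=2))
E
```

```text
sleeve obs [288.8243 137.7432] pred [288.4761 139.8921] [0.4962 0.129  0.312 ]
dip obs [304.5    139.9054] pred [303.9529 140.3274] [0.5499 0.161  0.27  ]
dip obs [310.1757 152.3378] pred [310.7756 152.3371] [0.5564 0.0985 0.27  ]
tip obs [298.8243 136.3919] pred [297.5539 137.0575]
tip obs [305.5811 148.5541] pred [304.2785 149.1249]
```

View pics/z1.png

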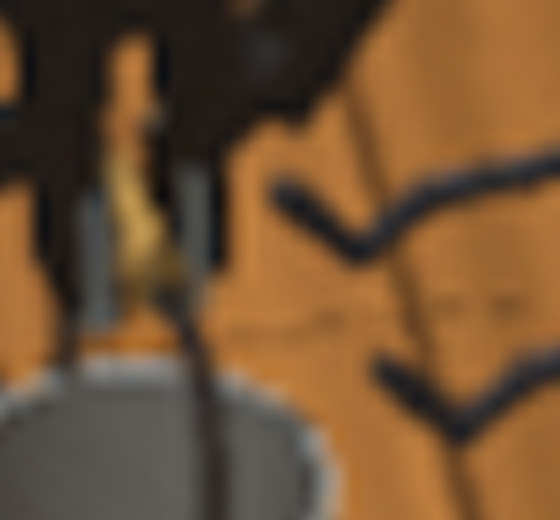

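The predictions match within about 1 px. Advancing over the lips to above the dips: +59, +10.

```bash
python3 -m jog '[{"slide":[2,0,0],"twist":0,"grip":1},{"slide":[7,1,0],"twist":0,"grip":1},{"slide":[14,2,0],"twist":0,"grip":1},{"slide":[22,4,0],"twist":0,"grip":1},{"slide":[30,5,0],"twist":0,"grip":1}]'
python3 -m jog '[{"slide":[8,1,0],"twist":0,"grip":1},{"slide":[16,3,0],"twist":0,"grip":1},{"slide":[23,4,0],"twist":0,"grip":1},{"slide":[27,5,0],"twist":0,"grip":1},{"slide":[29,5,0],"twist":0,"grip":1}]'
python3 -m jog '[{"slide":[0,0,-3],"twist":0,"grip":1},{"slide":[0,0,-8],"twist":0,"grip":1},{"slide":[0,0,-14],"twist":0,"grip":1},{"slide":[0,0,-20],"twist":0,"grip":1},{"slide":[0,0,-25],"twist":0,"grip":1}]'
python3 - <<'E'
from h import *
s=bot.get_image("side");print(bot.observe()["wrist_force"])
cv2.imwrite("pics/over.png",cv2.resize(s[110:200,270:370],None,fx=6,fy=6,interpolation=2))
E
```

```text
time: 12.1
eef_pos: [0.5243, 0.1243, 0.2931]
tool_rot: [-3.141, -0.0, 1.739]
wrist_force: [0.3, -1.0, -5.9]
opening: 0.0118
time: 12.72
eef_pos: [0.5528, 0.1292, 0.2932]
tool_rot: [-3.142, -0.0, 1.739]
wrist_force: [0.8, -0.0, -6.1]
opening: 0.0121
time: 13.35
eef_pos: [0.5524, 0.1291, 0.2678]
tool_rot: [-3.141, 0.0, 1.739]
wrist_force: [0.4, 0.2, -6.2]
opening: 0.0119
[ 0.3504  0.713  -6.4331]
```

View pics/over.png

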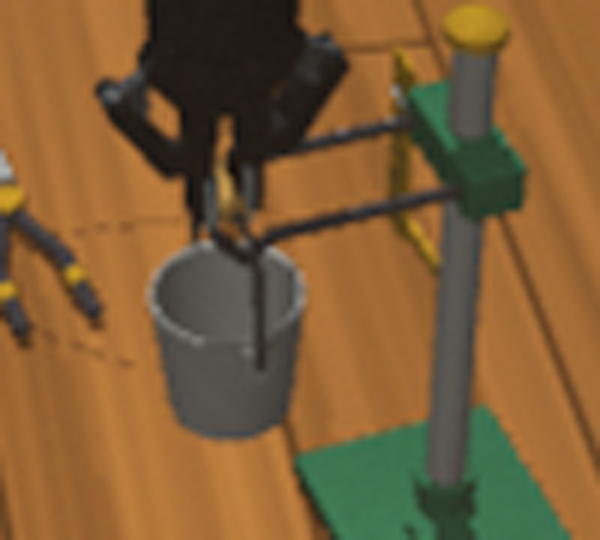

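The bail is inside the lips with its legs outside the prongs. Lowering slowly into the dips.

```bash
python3 -m jog '[{"slide":[0,0,-3],"twist":0,"grip":1},{"slide":[0,0,-6],"twist":0,"grip":1},{"slide":[0,0,-9],"twist":0,"grip":1},{"slide":[0,0,-12],"twist":0,"grip":1},{"slide":[0,0,-15],"twist":0,"grip":1}]'
python3 -m jog '[{"slide":[0,0,-2],"twist":0,"grip":1},{"slide":[0,0,-4],"twist":0,"grip":1},{"slide":[0,0,-6],"twist":0,"grip":1},{"slide":[0,0,-8],"twist":0,"grip":1},{"slide":[0,0,-10],"twist":0,"grip":1}]'
python3 - <<'E'
from h import *
F=[]
for i in range(6):
    s=bot.get_image("side");F.append(bot.observe()["wrist_force"])
print(np.mean(F,0),np.std(F,0))
cv2.imwrite("pics/seat.png",cv2.resize(s[110:200,270:370],None,fx=6,fy=6,interpolation=2))
E
```

```text
time: 14.02
eef_pos: [0.5526, 0.1291, 0.2532]
tool_rot: [3.141, -0.0, 1.739]
wrist_force: [0.2, 0.1, -4.6]
opening: 0.012
time: 14.65
eef_pos: [0.5526, 0.1291, 0.2433]
tool_rot: [3.141, 0.0, 1.739]
wrist_force: [0.8, -2.1, -5.5]
opening: 0.012
[ 1.0082  0.0319 -4.4311] [0.3149 0.4148 0.3349]
```

View pics/seat.png

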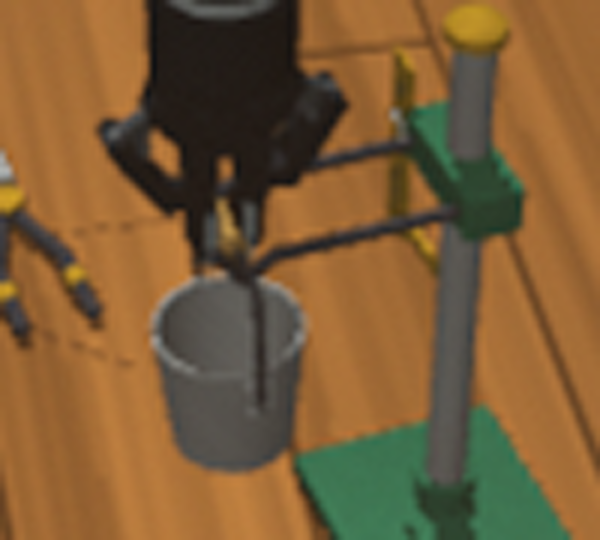

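The fork carriage sinks with the pail, about 13 mm so far, and the load has dropped to 4.4 N as expected. Continuing slowly.

```bash
python3 -m jog '[{"slide":[0,0,-3],"twist":0,"grip":1},{"slide":[0,0,-6],"twist":0,"grip":1},{"slide":[0,0,-9],"twist":0,"grip":1},{"slide":[0,0,-12],"twist":0,"grip":1},{"slide":[0,0,-15],"twist":0,"grip":1}]'
python3 -m jog '[{"slide":[0,0,-3],"twist":0,"grip":1},{"slide":[0,0,-6],"twist":0,"grip":1},{"slide":[0,0,-9],"twist":0,"grip":1},{"slide":[0,0,-12],"twist":0,"grip":1},{"slide":[0,0,-15],"twist":0,"grip":1}]'
python3 - <<'E'
from h import *
F=[];Z=[]
for i in range(20):
    s=bot.get_image("side");o=bot.observe();F.append(o["wrist_force"]);Z.append(o["eef_pos"])
print(np.mean(F,0),np.std(F,0),np.mean(Z,0),o["time"],np.mean(F[:10],0),np.mean(F[10:],0))
cv2.imwrite("pics/seat2.png",cv2.resize(s[110:210,270:370],None,fx=6,fy=6,interpolation=2))
E
```

```text
time: 15.58
eef_pos: [0.5527, 0.1291, 0.2282]
tool_rot: [3.141, 0.0, 1.739]
wrist_force: [2.0, -0.2, -3.3]
opening: 0.0119
time: 16.2
eef_pos: [0.5526, 0.1291, 0.2132]
tool_rot: [3.141, -0.0, 1.739]
wrist_force: [1.7, 0.7, -1.3]
opening: 0.0121
[ 2.7689  0.5995 -2.2935] [0.5043 0.5523 0.5734] [0.5526 0.1291 0.2133] 17.2 [ 2.6049  0.6883 -2.4662] [ 2.9329  0.5108 -2.1207]
```

View pics/seat2.png

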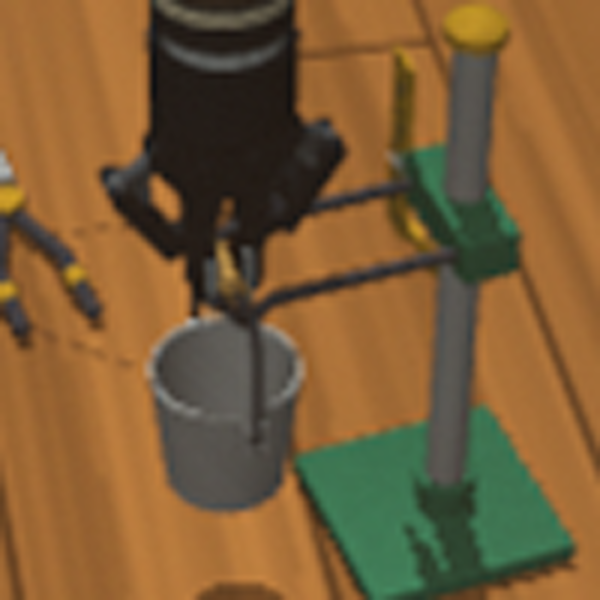

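The side force has grown (Fx ≈ +2.8 N), so the wire is riding on the front lip slope and the dip bottom is slightly further in +x. Shifting that way in small steps.

```bash
cat > f.py <<'E'
from h import *
import sys
F=[];Z=[]
for i in range(int(sys.argv[1])):
    s=bot.get_image("side");o=bot.observe();F.append(o["wrist_force"]);Z.append(o["eef_pos"])
print("F",np.mean(F,0),"se",np.std(F,0)/len(F)**.5,"pos",np.mean(Z,0),o["time"])
if len(sys.argv)>2: cv2.imwrite("pics/%s.png"%sys.argv[2],cv2.resize(s[110:210,270:370],None,fx=6,fy=6,interpolation=2))
E
python3 -m jog '[{"slide":[1,0,0],"twist":0,"grip":1},{"slide":[1,0,0],"twist":0,"grip":1},{"slide":[2,0,0],"twist":0,"grip":1},{"slide":[2,0,0],"twist":0,"grip":1}]'; python3 f.py 12
python3 -m jog '[{"slide":[1,0,0],"twist":0,"grip":1},{"slide":[1,0,0],"twist":0,"grip":1},{"slide":[2,0,0],"twist":0,"grip":1},{"slide":[2,0,0],"twist":0,"grip":1}]'; python3 f.py 12 seat3
```

```text
time: 17.7
eef_pos: [0.5536, 0.1291, 0.2129]
tool_rot: [-3.14, -0.0, 1.739]
wrist_force: [-3.5, 1.0, -3.8]
opening: 0.0119
F [-5.093   0.0428 -2.638 ] se [0.2661 0.1991 0.1139] pos [0.5538 0.1291 0.213 ] 18.3
time: 18.8
eef_pos: [0.5556, 0.1289, 0.213]
tool_rot: [-3.14, 0.0, 1.739]
wrist_force: [-6.2, -0.2, -1.8]
opening: 0.0121
F [-5.9079 -0.3679 -2.3679] se [0.1338 0.2221 0.103 ] pos [0.5556 0.1289 0.213 ] 19.4
```

View pics/seat3.png

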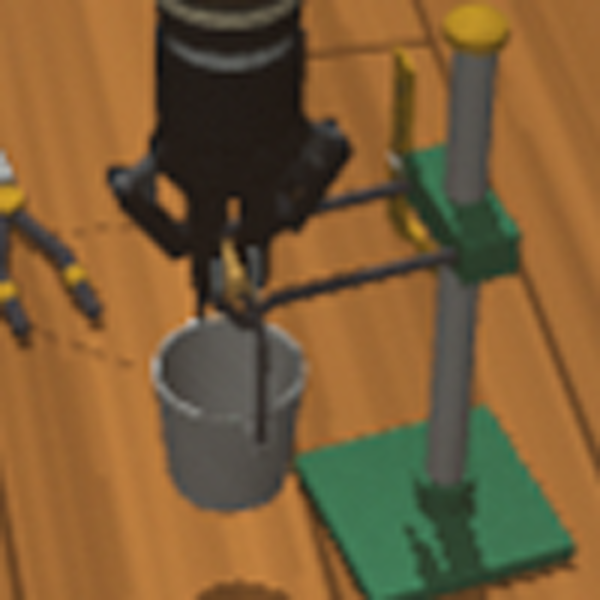

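```bash
python3 -m jog '[{"slide":[-1,0,0],"twist":0,"grip":1},{"slide":[-2,0,0],"twist":0,"grip":1},{"slide":[-2,0,0],"twist":0,"grip":1}]'; python3 f.py 10
python3 -m jog '[{"slide":[-0.5,0,0],"twist":0,"grip":1},{"slide":[-0.5,0,0],"twist":0,"grip":1}]'; python3 f.py 10
```

```text
time: 19.77
eef_pos: [0.555, 0.1291, 0.2136]
tool_rot: [3.14, 0.0, 1.739]
wrist_force: [-0.6, -1.2, -2.2]
opening: 0.0124
F [-0.9084 -1.0083 -2.2464] se [0.1661 0.1501 0.1263] pos [0.5548 0.1291 0.2134] 20.275
time: 20.52
eef_pos: [0.5539, 0.1292, 0.2133]
tool_rot: [-3.142, -0.0, 1.739]
wrist_force: [-0.6, -1.1, -2.3]
opening: 0.0121
F [-1.2124 -0.0043 -2.5071] se [0.1126 0.1964 0.1063] pos [0.5539 0.1292 0.2133] 21.025
```

Side force is now small. About 2.4 N is left, which is roughly 30 mm more sink. Lowering 20, then measuring again.

```bash
python3 -m jog '[{"slide":[0,0,-2],"twist":0,"grip":1},{"slide":[0,0,-4],"twist":0,"grip":1},{"slide":[0,0,-6],"twist":0,"grip":1},{"slide":[0,0,-8],"twist":0,"grip":1},{"slide":[0,0,-10],"twist":0,"grip":1}]'
python3 -m jog '[{"slide":[0,0,-2],"twist":0,"grip":1},{"slide":[0,0,-4],"twist":0,"grip":1},{"slide":[0,0,-6],"twist":0,"grip":1},{"slide":[0,0,-8],"twist":0,"grip":1},{"slide":[0,0,-10],"twist":0,"grip":1}]'
python3 f.py 30
```

```text
time: 21.65
eef_pos: [0.554, 0.1291, 0.2032]
tool_rot: [-3.142, -0.0, 1.739]
wrist_force: [-2.6, 1.2, -1.7]
opening: 0.0122
time: 22.28
eef_pos: [0.554, 0.1292, 0.1932]
tool_rot: [3.142, -0.0, 1.739]
wrist_force: [-2.4, 1.8, -0.6]
opening: 0.0118
F [-2.1277  0.5331 -0.7726] se [0.1082 0.0801 0.0942] pos [0.554  0.1291 0.1933] 23.775
```

```bash
python3 -m jog '[{"slide":[-0.5,0,-2],"twist":0,"grip":1},{"slide":[-0.5,0,-4],"twist":0,"grip":1},{"slide":[-0.5,0,-6],"twist":0,"grip":1},{"slide":[-0.5,0,-7],"twist":0,"grip":1},{"slide":[-0.5,0,-7],"twist":0,"grip":1}]'
python3 f.py 30 low1
```

```text
time: 24.4
eef_pos: [0.5537, 0.1291, 0.1863]
tool_rot: [3.141, 0.0, 1.739]
wrist_force: [0.5, 0.6, -0.8]
opening: 0.0121
F [ 1.1089  0.0411 -0.3227] se [0.1026 0.0822 0.0656] pos [0.5536 0.1291 0.1863] 25.9
```

View pics/low1.png

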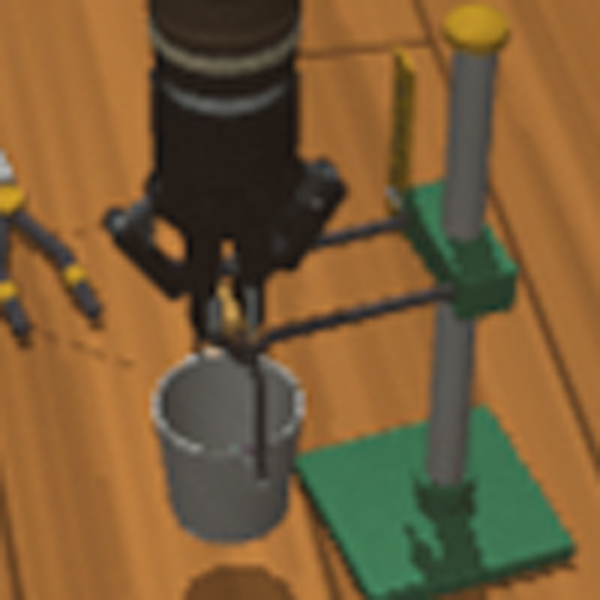

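About 0.3–0.4 N is left, so roughly 4–5 mm. Lowering 4 mm and trimming x slightly to take out the remaining side force.

```bash
python3 -m jog '[{"slide":[0.2,0,-1],"twist":0,"grip":1},{"slide":[0.2,0,-2],"twist":0,"grip":1},{"slide":[0.2,0,-3],"twist":0,"grip":1},{"slide":[0.2,0,-4],"twist":0,"grip":1},{"slide":[0.2,0,-4],"twist":0,"grip":1}]'
python3 f.py 40
```

```text
time: 26.52
eef_pos: [0.5536, 0.1291, 0.1822]
tool_rot: [-3.141, 0.0, 1.739]
wrist_force: [0.6, -0.6, -0.0]
opening: 0.012
F [-0.4417 -0.3554 -0.0732] se [0.0999 0.0677 0.0924] pos [0.5537 0.1291 0.1823] 28.525
```

The wrist load is essentially zero (−0.07 ± 0.09 N). One more mm, then I'll open slowly.

```bash
python3 -m jog '[{"slide":[0,0,-1],"twist":0,"grip":1},{"slide":[0,0,-1],"twist":0,"grip":1},{"slide":[0,0,-1],"twist":0,"grip":1},{"slide":[0,0,-1],"twist":0,"grip":1}]'
python3 f.py 6 prerel
python3 -m jog '[{"slide":[0,0,0],"twist":0,"grip":0.72},{"slide":[0,0,0],"twist":0,"grip":0.68},{"slide":[0,0,0],"twist":0,"grip":0.64},{"slide":[0,0,0],"twist":0,"grip":0.6},{"slide":[0,0,0],"twist":0,"grip":0.55}]'
python3 f.py 4 rel
python3 -m jog '[{"slide":[0,0,0],"twist":0,"grip":0.5},{"slide":[0,0,0],"twist":0,"grip":0.4},{"slide":[0,0,0],"twist":0,"grip":0.3},{"slide":[0,0,0],"twist":0,"grip":0.25},{"slide":[0,0,0],"twist":0,"grip":0.25}]'
python3 f.py 4 rel2
python3 -c "
import cv2,numpy as np
a=[cv2.imread('pics/%s.png'%n)[:,0:560:1] for n in('prerel','rel2')]
cv2.imwrite('pics/relcmp.png',np.hstack([cv2.resize(x,(400,430)) for x in a]))
d=cv2.absdiff(cv2.imread('pics/prerel.png'),cv2.imread('pics/rel2.png'));print(d[180:330,400:530].max(),d[350:560,150:310].max())"
```

```text
time: 29.02
eef_pos: [0.5537, 0.1291, 0.1813]
tool_rot: [-3.142, 0.0, 1.739]
wrist_force: [-0.8, -0.5, 0.2]
opening: 0.012
F [-0.7778 -0.1963  0.1223] se [0.1917 0.1367 0.2648] pos [0.5537 0.1291 0.1813] 29.325
time: 29.95
eef_pos: [0.5539, 0.1292, 0.1813]
tool_rot: [3.141, -0.0, 1.739]
wrist_force: [-0.4, 0.1, 0.5]
opening: 0.0191
F [ 0.2386 -0.3933 -0.2568] se [0.1382 0.1027 0.1999] pos [0.5538 0.1291 0.1813] 30.15
time: 30.78
eef_pos: [0.5537, 0.1291, 0.1813]
tool_rot: [-3.142, 0.0, 1.739]
wrist_force: [-0.9, 0.5, -0.7]
opening: 0.032
F [-0.3133 -0.2222  0.3347] se [0.2551 0.2375 0.1617] pos [0.5537 0.1291 0.1813] 30.975
50 84
```

View pics/relcmp.png

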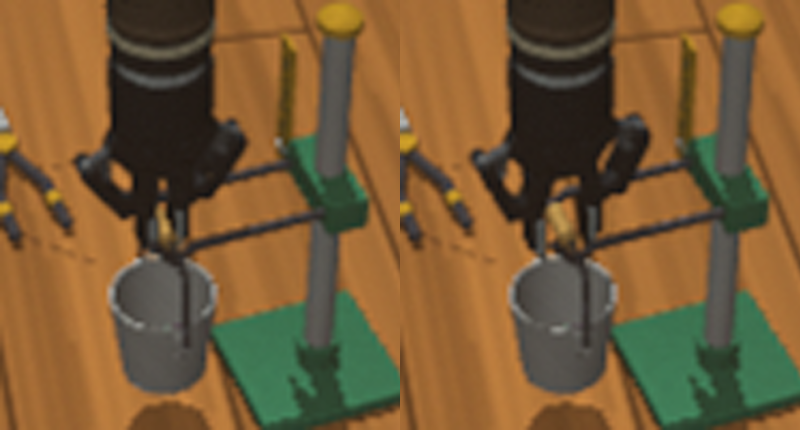

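Released. The pail and carriage stayed put to within about a pixel, and both fingers are clear of the sleeve. Withdrawing straight up.

```bash
python3 -m jog '[{"slide":[0,0,4],"twist":0,"grip":0.2},{"slide":[0,0,10],"twist":0,"grip":0.2},{"slide":[0,0,18],"twist":0,"grip":0.2},{"slide":[0,0,28],"twist":0,"grip":0.2},{"slide":[0,0,40],"twist":0,"grip":0.2}]'
python3 -m jog '[{"slide":[0,0,20],"twist":0,"grip":0.2},{"slide":[0,0,45],"twist":0,"grip":0.2},{"slide":[0,0,70],"twist":0,"grip":0.2},{"slide":[0,0,95],"twist":0,"grip":0.2},{"slide":[0,0,110],"twist":0,"grip":0.2}]'
python3 -m jog '[{"slide":[-20,-5,0],"twist":0,"grip":0.2},{"slide":[-45,-10,0],"twist":0,"grip":0.2},{"slide":[-70,-15,0],"twist":0,"grip":0.2},{"slide":[-95,-20,0],"twist":0,"grip":0.2},{"slide":[-120,-25,0],"twist":0,"grip":0.2}]'
python3 f.py 2 out1
python3 -m jog '[{"slide":[-20,-5,0],"twist":0,"grip":0.2},{"slide":[-40,-10,0],"twist":0,"grip":0.2},{"slide":[-50,-10,0],"twist":0,"grip":0.2},{"slide":[-50,-10,0],"twist":0,"grip":0.2},{"slide":[-50,-10,0],"twist":0,"grip":0.2}]'
python3 f.py 2 out2
python3 - <<'E'
from h import *
t=bot.get_image("top");a=cv2.imread("pics/out1.png");b=cv2.imread("pics/out2.png");p=cv2.imread("pics/prerel.png")
for n,x,y in(("out1-out2",a,b),("pre-out2",p,b)):
    g=lambda i:np.float32(cv2.cvtColor(i,6));print(n,[cv2.phaseCorrelate(g(x)[r],g(y)[r])[0] for r in(np.s_[190:330,400:530],np.s_[360:560,150:310])],"(px x6)")
cv2.imwrite("pics/fin_t.png",cv2.resize(t[120:280,200:460],None,fx=3,fy=3,interpolation=2))
E
```

```text
time: 31.6
eef_pos: [0.5537, 0.1291, 0.2222]
tool_rot: [3.141, -0.0, 1.739]
wrist_force: [-0.3, 0.4, -0.6]
opening: 0.0342
time: 32.22
eef_pos: [0.5539, 0.1292, 0.3335]
tool_rot: [3.139, -0.0, 1.739]
wrist_force: [1.1, -1.0, 0.0]
opening: 0.0339
time: 32.85
eef_pos: [0.4329, 0.1039, 0.3321]
tool_rot: [3.141, -0.0, 1.739]
wrist_force: [-0.2, -0.2, -0.2]
opening: 0.0341
F [-0.4416 -0.6167  0.2921] se [0.0601 0.4177 0.3267] pos [0.4312 0.1036 0.333 ] 32.95
time: 33.58
eef_pos: [0.3844, 0.0944, 0.3312]
tool_rot: [3.141, 0.0, 1.739]
wrist_force: [0.1, -0.4, -0.3]
opening: 0.0342
F [0.1439 0.5533 0.0243] se [0.3319 0.29   0.3544] pos [0.3844 0.0943 0.3311] 33.675
out1-out2 [(0.4974143928508141, -0.002180049668638162), (0.034670611350449576, -0.0496431802718007)] (px x6)
pre-out2 [(0.47949208783568054, -0.03632597215498379), (-0.02922940347291103, 0.028340459375286287)] (px x6)
```

View pics/out2.png

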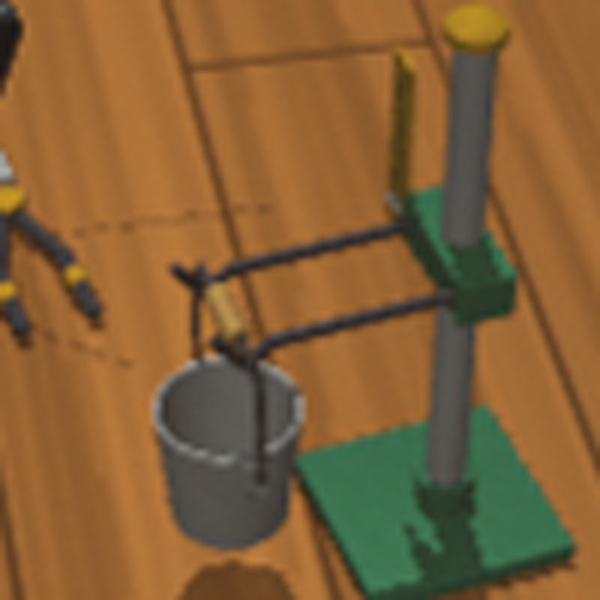

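View pics/fin_t.png

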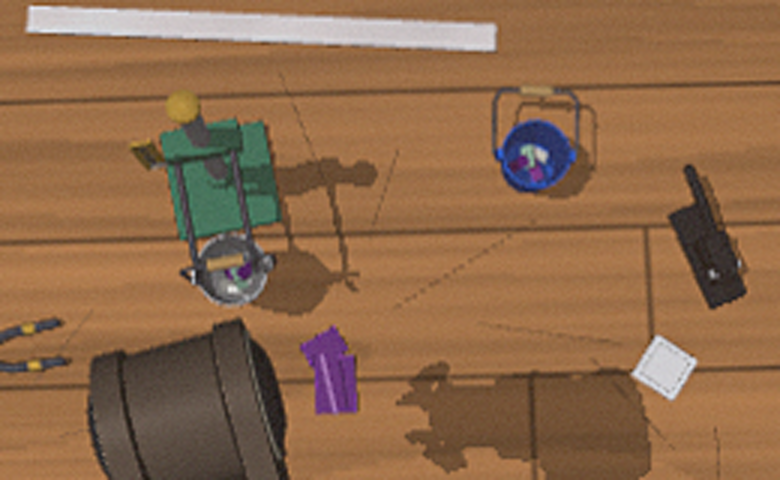

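The pail hangs in both dips (side (205,272) and (250,345) in the crop) and is still. The shards are inside, the other things are untouched, and the robot is clear. Handing in.

```bash
python3 -c "
from station import bot
print(bot.job_done(),bot.observe()['time'])"
```

```text
the job is handed in; nothing more can be done
the job is handed in; nothing more can be done
```

The steel pail now hangs by its bail in both dips of the weighing fork. I handed the job in at about 34 s, with the robot clear of everything.

I swung the bail upright with the pail standing on the table and lifted it by the grip sleeve (about 5.7 N). I then lowered it on the fork until it had sunk about 75 mm and opened the jaws slowly.

- **Release:** just before opening, the wrist load was zero within noise (−0.07 ± 0.09 N, then about +0.1 N after 1 mm more). Comparing pictures from before and after the release, the pail and carriage moved by less than about 0.1 px.
- **Last pictures:** the wire rests in both dips, the pail hangs still with the shards inside, and the other things on the table are where they were.

Three readings were not ideal:
- **Swinging the bail:** I pressed the standing pail down with about 7.7 N near the top, and in correcting that I lifted it about 1–2 mm with the bail a few degrees short of upright.
- **Seating in the dips:** the side force reached about 6 N while I looked for the dip bottom. I brought it back under 1 N before letting go.
- **Force noise:** single wrist readings scatter by about ±0.5 N, so I averaged up to 40 readings for the final lowering.

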